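# Move a sherd mount from the packing clamp to the turntable clamp

### The job

The mounted potsherd is locked in the dovetail clamp on the plywood base. Press that clamp's catch so that the plate springs loose, draw it out, and slide it gently into the same clamp on the round turntable, as far in as its stop is set, until the catch has clicked up, then let go. Keep the mount upright, never ram it against the stop or force the clamps, and leave the other things where they are.

Things in the scene. Friction and masses are not known exactly. Their poses are not given: they have to be found in the camera images.
- plate: Loose dark steel dovetail plate with a mounted sherd, 0.13-0.24 kg. Origin: centre of its underside; x along it to the nose (the end that goes in first), z up. 64 long (x -32 to 32), 10 thick, 46 wide near the bottom, 38 at the top. A slot for the catch goes through it (x 3 to 24, 16 wide). On top a white post (see post) carries a thin sherd 36 x 8, its top at z 69.
- post (a point): On the plate: the middle of the grip, inside the white plastic post, 36 above the plate's underside at plate x = -10. The post is 24 long (plate x -22 to 2), 22 wide (y) and reaches from z = 10 to 48; grip it across y. Axes as the plate's.
- dock_a: Fixed aluminium dovetail clamp on a rectangular plywood base (170 x 110 x 12); the plate starts locked in it. Origin on the table under the seated plate's centre; x points the way a plate slides in (from the mouth to the catch pad), z up. Pressing its catch lowers the tooth; an ejector then drives the plate out (-x) by about 25 in some 0.8 s, and it stays unlocked.
- dock_b: The same clamp on a round grey turntable (190 across, fixed), empty at the start. Origin on the table under the middle seat, axes as dock_a. Its grey stop block, with end wall, tooth, ejector and catch pad, was set and clamped anywhere within 16 mm either way along x of its middle position: where the plate clicks home is not measured, it must be felt. The clamped block does not shift.
- seat_a (a point): Slide floor at the seat of the plywood-base clamp, 22 above the table: the seated plate's origin lies here. Axes as dock_a. Both clamps (x from the seat, z from the slide floor): floor 68 wide, x -78 to 52; dovetail jaws x -20 to 34, 1.2 clearance to the plate each side, tops at z 14; end wall (stop block) at x 36.5, 12 high, 4.5 beyond the seated plate's nose.
- seat_b (a point): Slide floor of the turntable clamp, 35 above the table, where the plate's origin would lie if the stop block were in its middle position; it really seats within 16 of this along x. Axes as dock_b. A sprung tooth (4.5 high, its ramp facing the mouth) stands up through the floor at x 8 to 24, give or take the block's 16, and snaps into the plate's slot at home.
- mouth_b (a point): Start of the turntable clamp's jaws, on the slide floor, at seat x -20. Before it, x -35 to -20, flared guides 10 high widen the mouth to 5 clearance each side; before them the floor is bare: set the plate down with its origin at seat x -68 or less and slide it in. Over the last 25 a sprung ejector (3 to 4 N) and the tooth resist, 4 to 12 N when slow; it clicks 3 to 4 before the end wall.
- pad_a (a point): Centre of the top of the plywood-base clamp's catch pad: ribbed dark steel, 26 (x) by 36 (y), 60 beyond the seat and 18 above the slide floor. Press straight down: 1 to 2 N to start, 4 to 7 N to let go; lets go at 5 of its 7 travel, then a hard stop. The turntable clamp has the same pad.
- catch_a (a joint): Catch of the plywood-base clamp, m: 0 up, 0.007 fully pressed.
- catch_b (a joint): Catch of the turntable clamp, m: 0 up (no plate, or clicked home), about 0.0045 while a plate rides over its tooth.
- beaker: Bystander: loose terracotta beaker, 72 across, 75 high, origin at its underside.
- scale_bar: Bystander: loose black and white photo scale bar lying flat, 100 x 20 x 8, origin at its underside.
- find_box: Bystander: loose clear open plastic box, 100 x 130 x 50, origin at its underside.
Not all that is in view belongs to the job. There is more than one size of the dock_b; the job needs the smallest.

How it is judged:
On the way, in this order (a step that is already met when the one before it is completed fails the run):
1. the catch of the plywood-base clamp has been pressed and the plate has sprung loose along the dovetail (x of plate in the frame of seat_a between -0.04 and -0.006 m and value of joint catch_a above 0.002 m), for 0.1 s.
2. the plate has been drawn right out of that clamp (distance between plate and seat_a above 0.07 m), for 0.1 s.
At the end, for the whole second after the job is handed in: The plate is latched in the turntable clamp: its nose within 7 mm of the stop block's end wall, 4 mm sideways, 3 mm in height, 4 degrees in direction and tilt; that clamp's catch is up (within 1.5 mm); the plate is released and at rest (horizontal distance between plate and stop_b_c0 between 0.0345 and 0.0425 m and y of plate in the frame of dock_b between -0.004 and 0.004 m and z of plate in the frame of seat_b between -0.003 and 0.003 m and angle between the x axis of plate and the x axis of dock_b, either way round below 0.07 rad and angle between plate's own z axis and vertical below 0.07 rad and value of joint catch_b below 0.0015 m and linear speed of plate below 0.01 m/s); the robot touches nothing.
It fails at once if the plate is forced against a clamp (over 55 N in all) (contact force between plate and dock_b above 55 N or contact force between plate and dock_a above 55 N).
It fails at once if the plate is rammed against the turntable clamp's end wall (over 18 N) (contact force between plate and stop_b_c0 above 18 N).
It fails at once if the gripper presses a clamp or its catch with over 55 N (contact force between any of the arm, the fingers and dock_a above 55 N or contact force between any of the arm, the fingers and dock_b above 55 N).
It fails at once if the mount is tipped over 30 degrees (angle between plate's own z axis and vertical above 0.52 rad).
It fails at once if a bystander is moved over 20 mm (distance of any of beaker, scale_bar, find_box from where it was at the start of the episode above 0.02 m).
It also fails if it takes over 72 s, if anything falls off the work surface, if the arm or the gripper's body presses on something with over 40 N, if the wrist force passes 120 N, or if a joint passes its speed limit or range.

### The arm

A 7-joint arm with a two-finger parallel gripper is mounted at the origin on the work surface. World frame = base frame: x ahead of the robot, y to its left, z up, the work surface at z = 0. Lengths are in m, angles in rad, forces in N, time in s.
With the tool pointing down it reaches from about 0.4 to 0.85 m from the base axis. Payload 10.4 kg.
Tool frame: the origin (TCP) lies midway between the tips of the shut fingers; the grasp point (between the pads) lies 19 mm behind it; z points along the fingers, y is the direction in which the jaws open and shut (so a half turn about z gives the same grasp; the last joint's range is limited). The gripper opens to 87 mm and grips with 3 to 60 N. Pads are 19 mm wide; open, the fingers measure 117 mm over their backs; the gripper's body (75 mm by 190 mm) begins 51 mm behind the grasp point.
Start: joints at [-1.354, 0.332, -0.065, 1.46, 0.022, 1.35, -0.088], TCP at [0.148, 0.607, 0.223] pointing down, gripper open.
Joint ranges: [-2.6, 2.6], [-0.5, 2.12], [-1.47, 1.34], [0.16, 2.42], [-1.27, 4.41], [0.06, 2.06], [-2.6, 2.6]. Speed limits (rad/s): [2.22, 2.22, 2.79, 2.79, 3.14, 3.14, 3.14].

### API

Orientations are given as a 3x3 rotation matrix whose columns are the frame's x, y, z axes.
In Python, from cell import arm, snapshot, models gives the robot as it stands.
- The arm moves only by the tool jog_arm, never from a script. Its argument "moves" is a list of rows, each a list of 7 numbers: the turn, a rotation vector about the tool's x, y, z in rad, then the shift along the tool's x, y, z in cm, then the opening in per cent of the stroke, from 0 (shut) to 100 (fully open). A call has 1 to 12 rows; each row is the pose to reach, as a shift and turn from the pose measured when the call began, along the tool's axes at that moment; what a row does not reach only later rows make up. A row lasts 1/12 s, in which the tool goes at most 41.7 mm and 7.16 degrees, less where a joint would pass 70% of its speed; a pose out of reach is approached as far as the arm can. A call with a gripper value outside its range is refused whole. The fingers move at their own pace and stop on an object; "newtons" is the grip in N (left out, the last holds). Time passes only in rows, so rows that repeat a pose let the fingers close. It gives the time, the measured TCP pose, the force and the opening at its end, in the units of the state.
- arm.state(): the state, without advancing time (a new reading comes with each control period).
- snapshot(name): name is "scene" or "top" or "wrist"; returns a dict with "image" (384x512x3 uint8, red, green, blue), "fovy" (degrees; the focal length in pixels is half the picture's height over the tangent of half this angle, whatever the lens; pixels are square), "cx", "cy" (the principal point, pixels), "distortion" ([k1, k2, p1, p2, k3] as OpenCV has them; the pictures are not rectified), "extrinsics" (4x4, takes a point from world to camera coordinates); the wrist camera has in their place "T_tool_cam" (4x4, takes a point from camera to tool coordinates, whose origin is the TCP and whose axes are the flange's). Camera axes: x right, y down, z forward; pixel columns grow to the right and rows downward; lengths in m; the calibration is good to about 2 mm. A picture is of the moment at which its call begins: read the wrist's pose just before it. There is no depth.
- arm.close_job(): hands the job in, once; it reports no verdict.
Trained networks look in a picture, given as the dict that the camera call returned (one of the last four; its "shot" number tells which), for a name from the list of things; names that differ only in an ending like _2 or _b are one class to them, and where a whole thing is asked for, a point or a joint stands for the part that bears it (a point fixed in the world has none). Each returns a list of dicts, best first, with "score" (0 to 1); they miss things now and then, are a little off and sometimes report something else, mostly with a low value. They report only what shows in the picture. A call takes as long as a camera call. They do not tell look-alikes from the thing itself.
- models.look_for(picture, label): "position" ([row, column] in pixels, amid what is visible of it).
- models.place_of(picture, label): "position" ([row, column] in pixels: a listed point, or the origin of a listed thing).
The state is a dict: "time": time; "joint_positions": joint angles; "qd": joint speeds; "joint_torque": joint torques, N m; "eef_pos": TCP position; "tcp_rot": TCP orientation; "ft_force": force on the tool from outside, world axes, zero at the start; "moment": the same for the moment, N m; "width": finger opening in m.
Only numpy, scipy, OpenCV 4.12 (cv2) and the standard library are available. Lean on these libraries where they do the work, as an engineer would, in place of code of your own. Each camera call takes 0.05 s, during which the arm holds its last target. There are 200 camera calls.

## Working session

There is one attempt and no reset: what is moved stays moved. The work goes in short steps, Python scripts to look and compute and a tool call to move; the robot and the scene stay as the last step left them, time stands still between calls to the robot, and variables do not carry over. Pictures are saved under pics/ and viewed, about 8 in all and at most 12, crops included, and the job is handed in when it is done.

Besides the shell and the picture viewer there is one more tool, called after "Emit:" as name(argument=value, ...) on one line, values as JSON. jog_arm: Moves the arm, as the interface text tells. Its arguments: {"type":"object","properties":{"moves":{"type":"array","items":{"type":"array","items":{"type":"number"}}},"newtons":{"type":"number"}},"required":["moves"]}

```bash
mkdir -p pics; ls
cat > h.py <<'E'
import numpy as np, cv2, json
from cell import arm, snapshot, models
def K(s):
    f=s["image"].shape[0]/2/np.tan(np.radians(s["fovy"])/2)
    return np.array([[f,0,s["cx"]],[0,f,s["cy"]],[0,0,1.]])
def ext(s,st=None):
    if "extrinsics" in s: return np.array(s["extrinsics"])
    T=np.eye(4);T[:3,:3]=st["tcp_rot"];T[:3,3]=st["eef_pos"]
    return np.linalg.inv(T@np.array(s["T_tool_cam"]))
def onz(s,rc,z,E):
    u=cv2.undistortPoints(np.array([[[rc[1],rc[0]]]],float),K(s),np.array(s["distortion"],float))[0,0]
    R=E[:3,:3];c=-R.T@E[:3,3];d=R.T@np.array([u[0],u[1],1]);return c+d*(z-c[2])/d[2]
def proj(s,P,E):
    p=cv2.projectPoints(np.atleast_2d(np.array(P,float)),cv2.Rodrigues(E[:3,:3])[0],E[:3,3],K(s),np.array(s["distortion"],float))[0][:,0]
    return p[:,::-1]
def save(s,n,crop=None,k=1):
    im=s["image"][:,:,::-1]
    if crop: im=im[crop[0]:crop[1],crop[2]:crop[3]]
    cv2.imwrite(f"pics/{n}.png",cv2.resize(im,None,fx=k,fy=k,interpolation=cv2.INTER_CUBIC))
E
cat > a.py <<'E'
from h import *
st=arm.state();print(st)
Z=dict(plate=.022,post=.058,dock_a=0,dock_b=0,seat_a=.022,seat_b=.035,mouth_b=.035,pad_a=.04,beaker=0,scale_bar=0,find_box=0)
ims=[]
for n in ["top","scene"]:
    s=snapshot(n);E=ext(s);ims.append(s["image"])
    for l,z in Z.items():
        for r in models.place_of(s,l)[:4]:
            if r["score"]>.2: print(n,l,round(r["score"],2),np.round(r["position"]),np.round(onz(s,r["position"],z,E),3))
    cv2.imwrite(f"pics/{n}.png",cv2.resize(s["image"][:,:,::-1],(800,600),interpolation=cv2.INTER_CUBIC))
E
python3 a.py
```

```text
pics
{'time': 0.0, 'joint_positions': array([-1.3535623 ,  0.33288994, -0.06472042,  1.46095358,  0.0216113 ,
        1.34990329, -0.08853129]), 'qd': array([-0.00209935,  0.00186831,  0.00205407, -0.00152791,  0.00068686,
        0.00049863, -0.0002281 ]), 'joint_torque': array([ 3.07373721e-04, -6.23260617e+01,  2.47969961e-02, -3.89893520e+01,
       -6.13174983e-02,  3.98454443e-02,  1.65325987e-04]), 'eef_pos': array([0.14836748, 0.60672668, 0.22173686]), 'tcp_rot': array([[-9.71380214e-01,  2.37529794e-01, -2.75615119e-04],
       [ 2.37529943e-01,  9.71379162e-01, -1.43173141e-03],
       [-7.23520833e-05, -1.45622241e-03, -9.99998937e-01]]), 'ft_force': array([0.10861259, 0.04532767, 0.34106848]), 'moment': array([-0.04230298,  0.02002584,  0.03655594]), 'width': 0.08732722528478849}
top post 0.9 [187. 235.] [0.566 0.142 0.058]
top post 0.46 [184. 349.] [ 0.577 -0.136  0.058]
top post 0.31 [184. 234.] [0.574 0.144 0.058]
top dock_a 0.95 [296. 387.] [ 0.307 -0.237  0.   ]
top dock_a 0.78 [184. 233.] [0.587 0.15  0.   ]
top dock_a 0.74 [187. 350.] [ 0.583 -0.151  0.   ]
top doc
[... 1686 characters left out ...]
278 -0.238  0.022]
scene seat_a 0.58 [235. 185.] [ 0.562 -0.142  0.022]
scene seat_b 0.96 [141. 282.] [0.323 0.27  0.035]
scene seat_b 0.64 [211. 279.] [0.587 0.149 0.035]
scene seat_b 0.61 [173. 138.] [ 0.29  -0.236  0.035]
scene seat_b 0.58 [235. 185.] [ 0.569 -0.142  0.035]
scene mouth_b 0.85 [229. 186.] [ 0.552 -0.134  0.035]
scene mouth_b 0.76 [168. 139.] [ 0.268 -0.231  0.035]
scene mouth_b 0.65 [244. 190.] [ 0.602 -0.136  0.035]
scene mouth_b 0.64 [133. 282.] [0.283 0.287 0.035]
scene pad_a 0.59 [225. 278.] [0.636 0.125 0.04 ]
scene beaker 0.82 [274. 246.] [ 0.731 -0.011  0.   ]
scene scale_bar 0.62 [204. 220.] [ 0.479 -0.01   0.   ]
scene find_box 0.78 [184. 354.] [0.558 0.44  0.   ]
```

View pics/top.png

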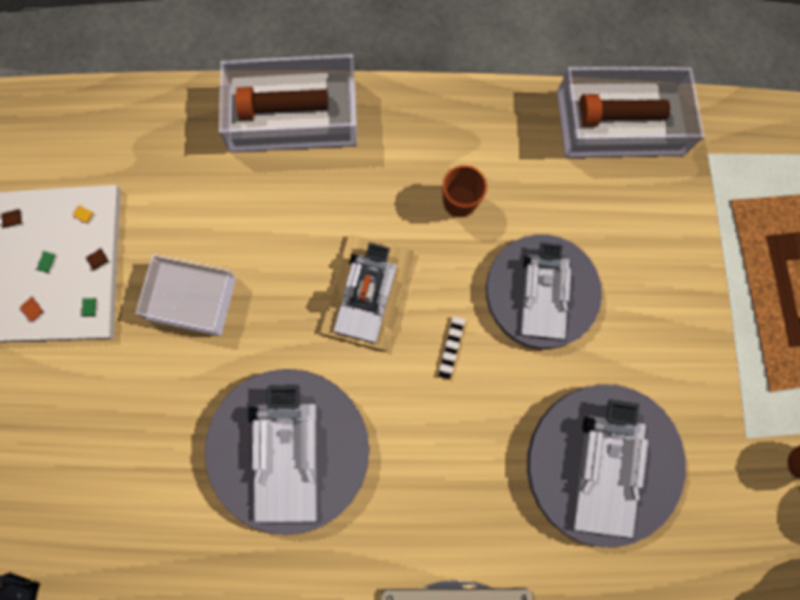

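View pics/scene.png

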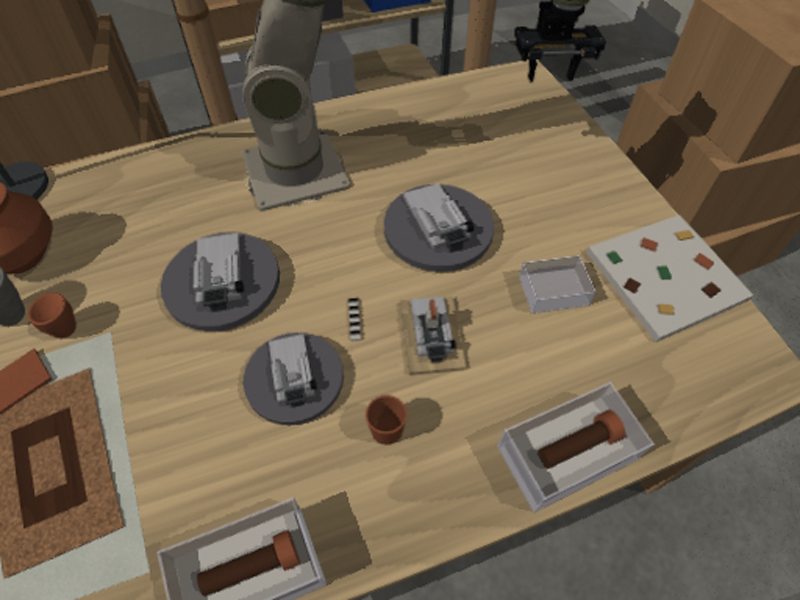

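Top view (800x600): the plywood clamp with the sherd is at (365,290). The smallest turntable is at (545,290), with its mouth toward the robot, and two larger turntables are at the bottom. The scene view confirms this.

```bash
cat >> h.py <<'E'
def goal(pos,yaw=None,st=None):
    """print row turn(rad), shift(cm) to TCP pos with tool down, tool y along dock y (dock x at angle yaw)"""
    st=st or arm.state();R=np.array(st["tcp_rot"])
    t=np.zeros(3)
    if yaw is not None:
        c,s=np.cos(yaw),np.sin(yaw)
        G=np.array([[-c,-s,0],[-s,c,0],[0,0,-1]]);t=cv2.Rodrigues(R.T@G)[0].ravel()
    d=R.T@(np.array(pos)-st["eef_pos"])*100
    print("turn",np.round(t,4),"shift",np.round(d,2),"n",np.linalg.norm(d)/4.17)
E
python3 - <<'E'
from h import *
st=arm.state();s=snapshot("wrist");print(np.round(s["T_tool_cam"],3),s["fovy"],s["distortion"])
goal([.55,.14,.26],np.radians(-14),st)
E
```

```text
[[-0.    -0.959 -0.284  0.077]
 [ 1.    -0.    -0.001 -0.001]
 [ 0.001 -0.284  0.959 -0.163]
 [ 0.     0.     0.     1.   ]] 68.25829231675459 [-0.04218385  0.          0.          0.          0.        ]
turn [ 0.0001 -0.      0.0046] shift [-50.1  -35.84  -3.75] n 14.800180357846978
```

Emit:
jog_arm(moves=[[0,0,0,-4,-3,0,100],[0,0,0,-8,-6,0,100],[0,0,0,-12,-8.5,0,100],[0,0,0,-16,-11,0,100],[0,0,0,-20,-14,0,100],[0,0,0,-24,-17,0,100],[0,0,0,-27,-20,0,100],[0,0,0,-30,-22,0,100],[0,0,0,-34,-24,0.5,100],[0,0,0,-37,-26.5,1,100],[0,0,0,-40,-29,1.5,100],[0,0,0,-43,-31,2,100]])

```text
time: 2.25
eef_pos: [0.4732, 0.2259, 0.2068]
tcp_rot: [[-0.971, 0.238, 0.001], [0.238, 0.971, 0.001], [-0.001, 0.001, -1.0]]
ft_force: [1.0, 0.5, -0.9]
width: 0.0869
```

Emit:
jog_arm(moves=[[0,0,0,-3.5,-2,0.5,100],[0,0,0,-7,-4,1,100],[0,0,0,-8,-4.7,2,100],[0,0,0,-8,-4.7,2.2,100],[0,0,0,-8,-4.7,2.2,100],[0,0,0,-8,-4.7,2.2,100]])

```text
time: 2.75
eef_pos: [0.5391, 0.1625, 0.1849]
tcp_rot: [[-0.972, 0.236, 0.0], [0.236, 0.972, 0.001], [-0.0, 0.001, -1.0]]
ft_force: [-0.2, 0.2, 0.4]
width: 0.0868
```

```bash
cat > b.py <<'E'
from h import *
import sys
st=arm.state();print(np.round(st["eef_pos"],4),st["time"],np.round(st["ft_force"],2))
s=snapshot("wrist");E=ext(s,st)
h=float(sys.argv[2])
Z=dict(plate=h,post=h+.036,seat_a=h,mouth_b=h,pad_a=h+.018,dock_a=0)
for l,z in Z.items():
    for r in models.place_of(s,l)[:3]:
        if r["score"]>.2: print(l,round(r["score"],2),np.round(r["position"]),np.round(onz(s,r["position"],z,E),4))
import pickle;pickle.dump((dict(s),st),open(f"pics/{sys.argv[1]}.pkl","wb"))
save(s,sys.argv[1],None,1.5)
E
python3 b.py wa .022
```

```text
[0.5391 0.1625 0.1849] 2.75 [-0.25  0.23  0.4 ]
plate 0.76 [216. 241.] [0.5798 0.1371 0.022 ]
post 0.84 [218. 244.] [0.5709 0.1441 0.058 ]
```

View pics/wa.png

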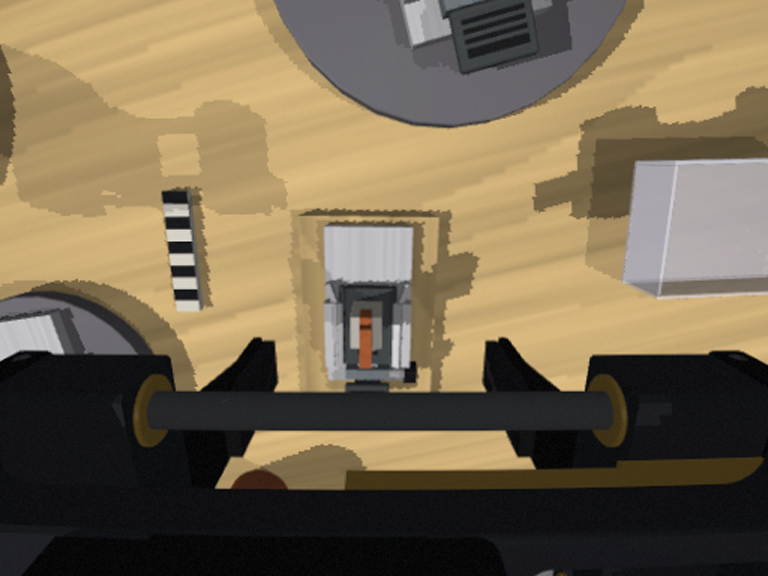

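The plywood clamp is centred at about (367,330). Its floor front corners are (325,225) and (411,224), and the pad is hidden behind the gripper at about (367,387).

Run:
```python
from h import *
import pickle
s,st=pickle.load(open("pics/wa.pkl","rb"));E=ext(s,st)
g=lambda c,r,z:onz(s,[r/1.5,c/1.5],z,E)
a,b=g(324.5,225,.022),g(411.5,224,.022);d=a-b;print(a,b,np.linalg.norm(d))
# dock y (left) : image right
y=(b-a)/np.linalg.norm(b-a);print("yaw",np.degrees(np.arctan2(y[1],y[0]))-90)
x=np.array([y[1],-y[0],0]);print("seat",(a+b)/2+.078*x, "pad",(a+b)/2+.138*x)
p,q=g(366.5,384,.04),0;print("pad front edge?",p)
```

```text
[0.49534099 0.1290057  0.022     ] [0.51037803 0.19386888 0.022     ] 0.06658337287954816
yaw -13.052148136282042
seat [0.57884438 0.14382194 0.022     ] pad [0.63729427 0.13027167 0.022     ]
pad front edge? [0.62503492 0.129922   0.04      ]
```

Run:
```python
from h import *
goal([.6385,.1285,.055],np.radians(-13.3))
```

```text
turn [ 0.0015  0.0009 -0.0067] shift [-10.38  -0.92  13.02] n 4.000126895011957
```

Emit:
jog_arm(moves=[[0,0,0,-4,-0.4,0,0],[0,0,0,-8,-0.8,2,0],[0,0,0,-10.4,-0.9,5,0],[0,0,0,-10.4,-0.9,8,0],[0,0,0,-10.4,-0.9,11,0],[0,0,0,-10.4,-0.9,13,0],[0,0,0,-10.4,-0.9,13.5,0],[0,0,0,-10.4,-0.9,13.7,0],[0,0,0,-10.4,-0.9,13.9,0],[0,0,0,-10.4,-0.9,14.0,0],[0,0,0,-10.4,-0.9,14.0,0]])

```text
time: 4.02
eef_pos: [0.6395, 0.129, 0.0467]
tcp_rot: [[-0.972, 0.236, 0.003], [0.236, 0.972, 0.002], [-0.003, 0.003, -1.0]]
ft_force: [-0.7, -0.4, -0.4]
width: 0.0217
```

Run:
```python
from h import *
st=arm.state();print(st["eef_pos"],st["ft_force"])
goal([.6385,.1285,.035],None)
```

```text
[0.63950333 0.12898531 0.04674007] [-0.74157016 -0.36086548 -0.38202272]
turn [0. 0. 0.] shift [ 0.09 -0.07  1.17] n 0.2828023229492862
```

Emit:
jog_arm(moves=[[0,0,0,0,0,0.3,0],[0,0,0,0,0,0.5,0],[0,0,0,0,0,0.7,0],[0,0,0,0,0,0.85,0],[0,0,0,0,0,1.0,0],[0,0,0,0,0,1.1,0],[0,0,0,0,0,1.15,0],[0,0,0,0,0,1.2,0],[0,0,0,0,0,1.2,0],[0,0,0,0,0,1.2,0]])

```text
time: 4.85
eef_pos: [0.6397, 0.1289, 0.0348]
tcp_rot: [[-0.972, 0.237, 0.004], [0.237, 0.972, 0.002], [-0.003, 0.003, -1.0]]
ft_force: [0.7, -0.9, 1.5]
width: 0.0004
```

Emit:
jog_arm(moves=[[0,0,0,0,0,0.05,0],[0,0,0,0,0,0.1,0],[0,0,0,0,0,0.12,0],[0,0,0,0,0,0.12,0],[0,0,0,0,0,0.12,0],[0,0,0,0,0,0.12,0]])

```text
time: 5.35
eef_pos: [0.6397, 0.1289, 0.0336]
tcp_rot: [[-0.972, 0.236, 0.004], [0.236, 0.972, 0.002], [-0.003, 0.003, -1.0]]
ft_force: [-0.8, 0.1, 2.6]
width: 0.0006
```

```bash
cat > c.py <<'E'
from h import *
import sys
h=float(sys.argv[1])
for n in ["top","scene"]:
    s=snapshot(n);E=ext(s)
    for l,z in dict(plate=h,post=h+.036,pad_a=.04).items():
        for r in models.place_of(s,l)[:3]:
            if r["score"]>.25: print(n,l,round(r["score"],2),np.round(r["position"]),np.round(onz(s,r["position"],z,E),3))
print(arm.state()["ft_force"],arm.state()["time"])
save(s,sys.argv[2],(80,330,130,400),2.5)
E
python3 c.py .022 s2
```

```text
top post 0.71 [221. 287.] [0.486 0.017 0.058]
top pad_a 0.6 [185. 350.] [ 0.579 -0.142  0.04 ]
scene pad_a 0.5 [228. 278.] [0.645 0.123 0.04 ]
[ 0.50764471 -0.56814098  3.26904943] 5.75
```

View pics/s2.png

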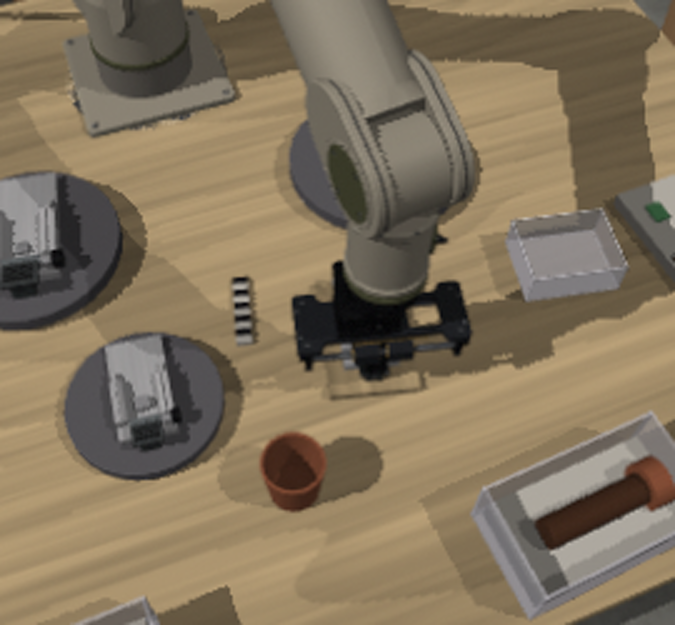

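The arm hides the plate. The force is still only about 3 N, so I'll keep pressing.

Emit:
jog_arm(moves=[[0,0,0,0,0,0.05,0],[0,0,0,0,0,0.1,0],[0,0,0,0,0,0.12,0],[0,0,0,0,0,0.12,0]])

```text
time: 6.08
eef_pos: [0.6398, 0.1289, 0.0331]
tcp_rot: [[-0.972, 0.237, 0.004], [0.237, 0.972, 0.002], [-0.003, 0.003, -1.0]]
ft_force: [-2.3, -1.7, 9.0]
width: 0.0005
```

Emit:
jog_arm(moves=[[0,0,0,0,0,0.05,0],[0,0,0,0,0,0.1,0],[0,0,0,0,0,0.12,0],[0,0,0,0,0,0.12,0],[0,0,0,0,0,0.12,0],[0,0,0,0,0,0.12,0]])

```text
time: 6.58
eef_pos: [0.6399, 0.1289, 0.0329]
tcp_rot: [[-0.972, 0.237, 0.004], [0.237, 0.972, 0.003], [-0.003, 0.003, -1.0]]
ft_force: [-3.7, -1.0, 12.7]
width: 0.0003
```

```bash
python3 b.py wa2 .022; cp pics/wa2.png pics/x.png
```

```text
[0.6399 0.1289 0.0329] 6.5833 [-3.69 -1.02 12.66]
plate 0.75 [ 98. 252.] [0.5575 0.1478 0.022 ]
post 0.57 [ 67. 248.] [0.545  0.1485 0.058 ]
seat_a 0.94 [137. 250.] [0.5788 0.1414 0.022 ]
pad_a 0.72 [239. 250.] [0.6358 0.127  0.04  ]
dock_a 0.61 [136. 251.] [0.5803 0.1414 0.    ]
```

View pics/wa2.png

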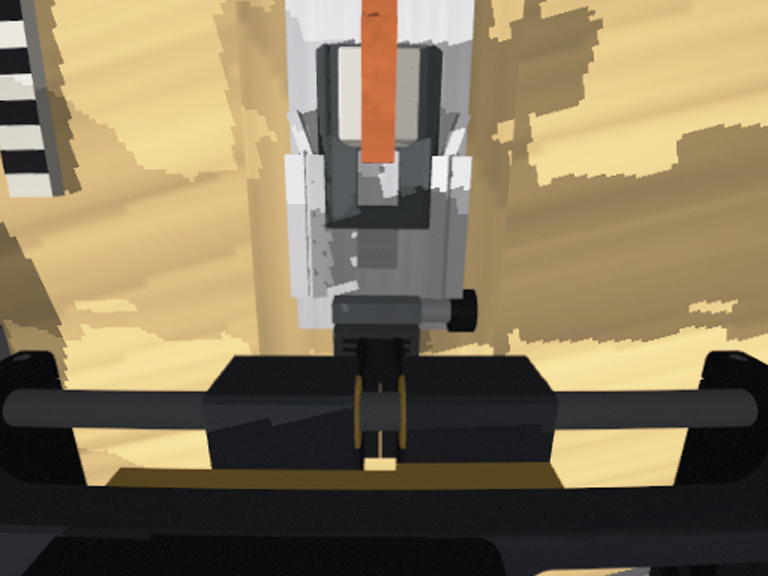

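The plate has sprung out about 24 mm (post at about (378,95)). Next I'll lift, go over the post and grip.

Run:
```python
from h import *
goal([.5454,.1492,.130],np.radians(-13.3))
goal([.5454,.1492,.041],np.radians(-13.3))
```

```text
turn [ 0.0035  0.0033 -0.0068] shift [ 9.63 -0.23 -9.74] n 3.2842283891514827
turn [ 0.0035  0.0033 -0.0068] shift [ 9.66 -0.26 -0.84] n 2.325687198759147
```

Emit:
jog_arm(moves=[[0,0,0,0,0,-3,0],[0,0,0,0,0,-6.5,40],[0,0,0,0,0,-10,70],[0.003,0.003,-0.006,1,0,-10.2,70],[0.003,0.003,-0.006,5,-0.1,-10.2,70],[0.003,0.003,-0.006,9,-0.2,-10,70],[0.003,0.003,-0.006,9.6,-0.2,-9.8,70],[0.003,0.003,-0.006,9.6,-0.2,-9.8,70],[0.003,0.003,-0.006,9.6,-0.2,-9.8,70]])

```text
time: 7.68
eef_pos: [0.5457, 0.1498, 0.1307]
tcp_rot: [[-0.973, 0.23, 0.001], [0.23, 0.973, 0.001], [-0.0, 0.001, -1.0]]
ft_force: [1.0, -1.5, 0.5]
width: 0.0459
```

```bash
python3 b.py wa3 .022 | head
python3 - <<'E'
from h import *
goal([.5454,.1492,.041],np.radians(-13.3))
E
```

```text
[0.5457 0.1498 0.1307] 7.6833 [ 0.99 -1.48  0.47]
plate 0.7 [200. 254.] [0.5534 0.1477 0.022 ]
post 0.98 [203. 254.] [0.5453 0.1502 0.058 ]
seat_a 0.79 [220. 256.] [0.5751 0.1451 0.022 ]
pad_a 0.5 [287. 254.] [0.6412 0.127  0.04  ]
pad_a 0.36 [165. 108.] [0.485 0.027 0.04 ]
turn [ 0.0001  0.0004 -0.0015] shift [ 0.09 -0.01  8.95] n 2.1462351322859208
```

View pics/wa3.png

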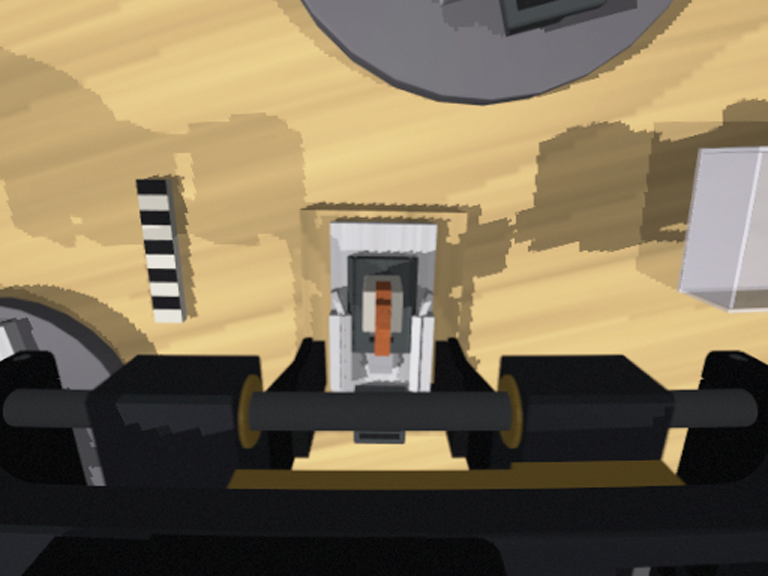

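The post is centred between the fingers at about (382,310). I'll descend and grip.

Emit:
jog_arm(moves=[[0,0,0,0,0,1.5,70],[0,0,0,0.05,0,4.5,70],[0,0,0,0.1,0,7.5,70],[0,0,0,0.1,0,8.7,70],[0,0,0,0.1,0,8.95,70],[0,0,0,0.1,0,8.95,40],[0,0,0,0.1,0,8.95,20],[0,0,0,0.1,0,8.95,10],[0,0,0,0.1,0,8.95,10],[0,0,0,0.1,0,8.95,10],[0,0,0,0.1,0,8.95,10],[0,0,0,0.1,0,8.95,10]], newtons=25)

```text
time: 9.03
eef_pos: [0.5455, 0.1496, 0.0414]
tcp_rot: [[-0.973, 0.231, 0.001], [0.231, 0.973, 0.001], [-0.001, 0.001, -1.0]]
ft_force: [-0.2, 2.6, 2.3]
width: 0.0224
```

Emit:
jog_arm(moves=[[0,0,0,0.4,0,0,10],[0,0,0,1.2,0,0,10],[0,0,0,2.2,0,0,10],[0,0,0,3.2,0,0,10],[0,0,0,4.2,0,0,10],[0,0,0,5.2,0,0,10],[0,0,0,5.8,0,0,10],[0,0,0,5.8,0,0,10],[0,0,0,5.8,0,-1,10],[0,0,0,5.8,0,-3,10],[0,0,0,5.8,0,-5,10],[0,0,0,5.8,0,-6.5,10]])

```text
time: 10.03
eef_pos: [0.4896, 0.1627, 0.1083]
tcp_rot: [[-0.973, 0.232, 0.002], [0.232, 0.973, 0.001], [-0.002, 0.001, -1.0]]
ft_force: [0.9, 0.4, -2.4]
width: 0.0215
```

Run:
```python
from h import *
goal([.50,-.045,.17],np.radians(-4))
```

```text
turn [ 0.001   0.0016 -0.1645] shift [ -5.84 -19.96  -6.19] n 5.202103126497209
```

Emit:
jog_arm(moves=[[0,0,-0.02,-1,-2,-2,10],[0,0,-0.05,-2,-5,-4,10],[0,0,-0.08,-3,-8,-6,10],[0,0,-0.11,-4,-11,-6.2,10],[0,0,-0.14,-5,-14,-6.2,10],[0,0,-0.164,-5.8,-17,-6.2,10],[0,0,-0.164,-5.8,-19,-6.2,10],[0,0,-0.164,-5.8,-20,-6.2,10],[0,0,-0.164,-5.8,-20,-6.2,10],[0,0,-0.164,-5.8,-20,-6.2,10]])

```text
time: 10.87
eef_pos: [0.4996, -0.0448, 0.1704]
tcp_rot: [[-0.997, 0.071, 0.002], [0.071, 0.997, 0.001], [-0.002, 0.001, -1.0]]
ft_force: [0.3, 0.7, -2.8]
width: 0.0218
```

```bash
python3 b.py wb .035
```

```text
[ 0.4996 -0.0448  0.1704] 10.8667 [ 0.27  0.72 -2.79]
plate 0.64 [241. 251.] [ 0.5658 -0.0525  0.035 ]
post 0.8 [251. 252.] [ 0.5602 -0.0513  0.071 ]
seat_a 0.97 [236. 413.] [0.5736 0.1361 0.035 ]
mouth_b 0.96 [245. 177.] [ 0.565  -0.1389  0.035 ]
pad_a 0.61 [288. 403.] [0.631  0.1206 0.053 ]
dock_a 0.93 [16. 60.] [ 0.3073 -0.2384  0.    ]
dock_a 0.89 [232. 403.] [0.585  0.1435 0.    ]
dock_a 0.84 [244. 183.] [ 0.581  -0.1428  0.    ]
```

View pics/wb.png

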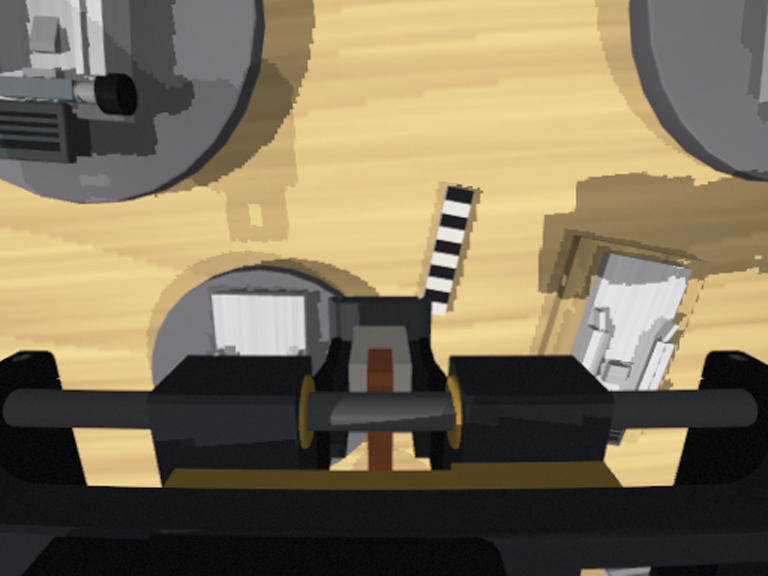

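Floor front corners of the turntable clamp are at (211,294) and (305,293), but the jaws are hidden. I'll move forward for a fuller look.

Emit:
jog_arm(moves=[[0,0,0,-3,0,0,10],[0,0,0,-7,0,0,10],[0,0,0,-11,0,0,10],[0,0,0,-11,0,0,10],[0,0,0,-11,0,0,10],[0,0,0,-11,0,0,10]])

```text
time: 11.72
eef_pos: [0.6088, -0.0523, 0.1697]
tcp_rot: [[-0.998, 0.069, 0.0], [0.069, 0.998, 0.0], [-0.0, 0.0, -1.0]]
ft_force: [-0.2, 0.3, -1.9]
width: 0.0218
```

```bash
python3 b.py wb2 .035
python3 - <<'E'
from h import *
import pickle
s,st=pickle.load(open("pics/wb.pkl","rb"));E=ext(s,st)
g=lambda c,r,z:onz(s,[r/1.5,c/1.5],z,E)
a,b=g(211,294,.035),g(305,293.5,.035);y=(b-a);L=np.linalg.norm(y);y/=L;x=np.array([y[1],-y[0],0])
print(a,b,L,np.degrees(np.arctan2(y[1],y[0]))-90,(a+b)/2+.078*x)
s,st=pickle.load(open("pics/wb2.pkl","rb"));save(s,"wb2c",(60,310,60,330),2.4)
E
```

```text
[ 0.6088 -0.0523  0.1697] 11.7167 [-0.23  0.33 -1.88]
plate 0.56 [240. 253.] [ 0.6738 -0.0577  0.035 ]
post 0.65 [250. 252.] [ 0.6669 -0.0586  0.071 ]
post 0.56 [160. 172.] [ 0.5699 -0.126   0.071 ]
seat_a 0.81 [142. 426.] [0.5743 0.1321 0.035 ]
seat_a 0.56 [168. 167.] [ 0.5824 -0.1438  0.035 ]
mouth_b 0.7 [152. 166.] [ 0.5659 -0.1427  0.035 ]
pad_a 0.72 [203. 419.] [0.6352 0.1205 0.053 ]
dock_a 0.77 [143. 416.] [0.5796 0.1416 0.    ]
dock_a 0.75 [165. 175.] [ 0.5857 -0.1454  0.    ]
[ 0.50296016 -0.17065724  0.035     ] [ 0.5075526 -0.1011059  0.035    ] 0.06970278852609288 -3.777729296885653 [ 0.5830869  -0.14102068  0.035     ]
```

View pics/wb2c.png

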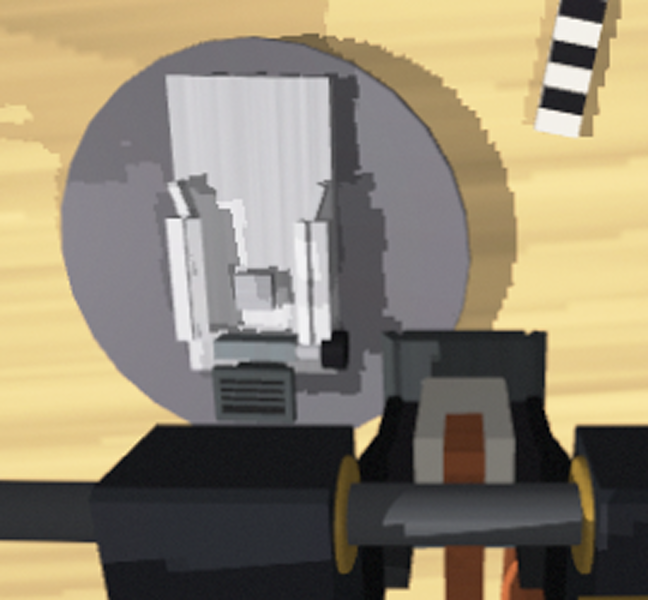

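Clear view of the turntable clamp (crop pixels): floor corners (166,74) and (330,76), jaw outer fronts (165,218) and (328,220), tooth at about (255,288), pad from rows 366 to 420.

Run:
```python
from h import *
import pickle
s,st=pickle.load(open("pics/wb2.pkl","rb"));E=ext(s,st)
g=lambda c,r,z:onz(s,[60+r/2.4,60+c/2.4],z,E)
ax=lambda p,q:np.degrees(np.arctan2(*(q-p)[1::-1]))
a,b=g(166,74.5,.035),g(330,76,.035);print("front",(a+b)/2,np.linalg.norm(b-a),ax(a,b)-90)
c,d=g(165,218,.049),g(328,220,.049);e,f=g(178,341,.049),g(331,344,.049)
print("jawfront",(c+d)/2,ax(c,d)-90,np.linalg.norm(c-d),"rear",(e+f)/2,"dirs",ax(c,e),ax(d,f),ax((c+d)/2,(e+f)/2))
p,q=g(254,367,.053),g(257,419,.053);print("pad",p,q)
yaw=np.radians(-4.2);x=np.array([np.cos(yaw),np.sin(yaw),0])
print("seat est",(a+b)/2+.078*x,(c+d)/2+.02*x,(e+f)/2-.034*x)
S=(a+b)/2+.078*x
print("pad c rel",((p+q)/2-S)@x,"tooth",(g(255,270,.037)-S)@x,(g(255,309,.037)-S)@x)
```

```text
front [ 0.50549946 -0.13606637  0.035     ] 0.06879178838442644 -5.04129849932049
jawfront [ 0.5632649  -0.14126585  0.049     ] -4.930587815993505 0.06878649925111617 rear [ 0.61740933 -0.14632286  0.049     ] dirs -4.884598483739563 -5.785235967811319 -5.335857355357804
pad [ 0.62741229 -0.14681477  0.053     ] [ 0.6521754  -0.14943201  0.053     ]
seat est [ 0.58328999 -0.14177895  0.035     ] [ 0.58321119 -0.14273062  0.049     ] [ 0.58350064 -0.14383276  0.049     ]
pad c rel 0.05681676577368814 tooth 0.0043304737003969284 0.02232901653281319
```

Run:
```python
from h import *
goal([.5035,-.1359,.12],np.radians(-5.1))
goal([.5035,-.1359,.060],np.radians(-5.1))
```

```text
turn [0.0017 0.0025 0.02  ] shift [ 9.97 -9.11  5.06] n 3.4571373897745117
turn [0.0017 0.0025 0.02  ] shift [ 9.98 -9.12 11.06] n 4.1879351180107856
```

Emit:
jog_arm(moves=[[0,0,0.01,2.5,-2.2,0,10],[0.0017,0.0025,0.02,5,-4.5,0.5,10],[0.0017,0.0025,0.02,7.5,-6.8,2,10],[0.0017,0.0025,0.02,9.9,-9.1,4,10],[0.0017,0.0025,0.02,9.98,-9.12,7,10],[0.0017,0.0025,0.02,9.98,-9.12,9.5,10],[0.0017,0.0025,0.02,9.98,-9.12,10.8,10],[0.0017,0.0025,0.02,9.98,-9.12,11.06,10],[0.0017,0.0025,0.02,9.98,-9.12,11.06,10],[0.0017,0.0025,0.02,9.98,-9.12,11.06,10]])

```text
time: 12.9
eef_pos: [0.5041, -0.136, 0.061]
tcp_rot: [[-0.996, 0.089, 0.001], [0.089, 0.996, -0.0], [-0.001, 0.0, -1.0]]
ft_force: [0.0, 0.6, -2.2]
width: 0.0218
```

```bash
python3 b.py wb3 .035
python3 - <<'E'
from h import *
goal([.5035,-.1359,.0545],np.radians(-5.1))
E
```

```text
[ 0.5041 -0.136   0.061 ] 12.9 [ 0.01  0.56 -2.24]
plate 0.83 [241. 251.] [ 0.5176 -0.1398  0.035 ]
post 0.62 [253. 251.] [ 0.5085 -0.1386  0.071 ]
seat_a 0.72 [317. 254.] [ 0.5851 -0.1438  0.035 ]
mouth_b 0.88 [294. 255.] [ 0.5636 -0.1409  0.035 ]
dock_a 0.64 [289. 252.] [ 0.5827 -0.1451  0.    ]
turn [0.0001 0.0007 0.0002] shift [ 0.03 -0.    0.59] n 0.14123031766414393
```

View pics/wb3.png

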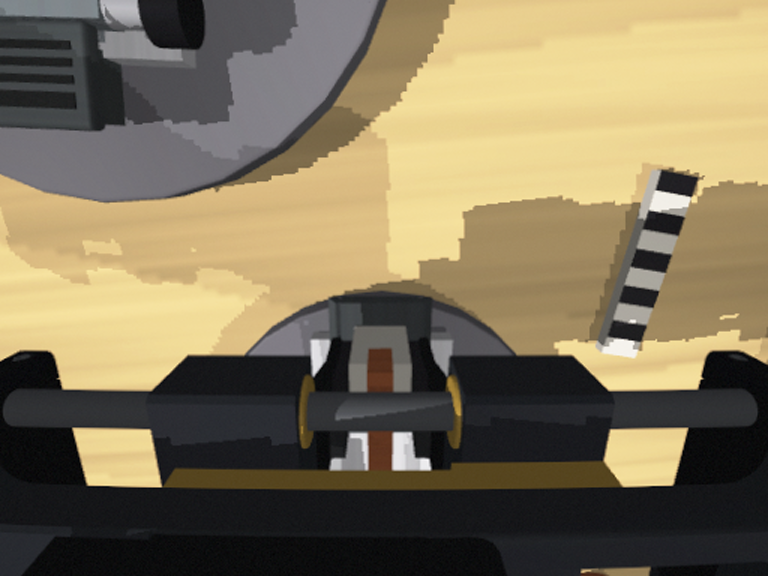

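The plate (columns 331–432) is centred over the floor (311–448). I'll lower to contact.

Emit:
jog_arm(moves=[[0,0,0,0,0,0.2,10],[0,0,0,0,0,0.4,10],[0,0,0,0,0,0.55,10],[0,0,0,0,0,0.6,10],[0,0,0,0,0,0.62,10],[0,0,0,0,0,0.62,10],[0,0,0,0,0,0.62,10]])

```text
time: 13.83
eef_pos: [0.5037, -0.1359, 0.0544]
tcp_rot: [[-0.996, 0.089, 0.0], [0.089, 0.996, 0.0], [-0.0, 0.0, -1.0]]
ft_force: [-3.1, 1.3, 5.6]
width: 0.0219
```

Emit:
jog_arm(moves=[[0,0,0,0,0,-0.04,10],[0,0,0,-0.2,0,-0.04,10],[0,0,0,-0.5,0,-0.04,10],[0,0,0,-0.8,0,-0.04,10],[0,0,0,-1.1,0,-0.04,10],[0,0,0,-1.4,0,-0.04,10],[0,0,0,-1.7,0,-0.04,10],[0,0,0,-1.9,0,-0.04,10],[0,0,0,-1.9,0,-0.04,10]])

```text
time: 14.58
eef_pos: [0.5231, -0.1376, 0.0547]
tcp_rot: [[-0.996, 0.089, 0.001], [0.089, 0.996, 0.0], [-0.001, 0.0, -1.0]]
ft_force: [-0.3, -0.3, -2.2]
width: 0.0215
```

Emit:
jog_arm(moves=[[0,0,0,-0.2,0,0,10],[0,0,0,-0.4,0,0,10],[0,0,0,-0.6,0,0,10],[0,0,0,-0.8,0,0,10],[0,0,0,-1.0,0,0,10],[0,0,0,-1.2,0,0,10],[0,0,0,-1.3,0,0,10],[0,0,0,-1.3,0,0,10]])

```text
time: 15.25
eef_pos: [0.5363, -0.1387, 0.0547]
tcp_rot: [[-0.996, 0.089, 0.001], [0.089, 0.996, 0.0], [-0.001, 0.0, -1.0]]
ft_force: [-0.0, 0.9, -2.0]
width: 0.0217
```

Emit:
jog_arm(moves=[[0,0,0,-0.2,0,0,10],[0,0,0,-0.4,0,0,10],[0,0,0,-0.6,0,0,10],[0,0,0,-0.8,0,0,10],[0,0,0,-1.0,0,0,10],[0,0,0,-1.1,0,0,10],[0,0,0,-1.2,0,0,10],[0,0,0,-1.2,0,0,10]])

```text
time: 15.92
eef_pos: [0.5478, -0.1398, 0.0545]
tcp_rot: [[-0.996, 0.089, -0.0], [0.089, 0.996, 0.0], [0.0, 0.0, -1.0]]
ft_force: [-2.0, 0.0, -1.3]
width: 0.0219
```

Emit:
jog_arm(moves=[[0,0,0,0,0,0,10],[0,0,0,-0.1,0,0,10],[0,0,0,-0.2,0,0,10],[0,0,0,-0.3,0,0,10],[0,0,0,-0.4,0,0,10],[0,0,0,-0.5,0,0,10],[0,0,0,-0.6,0,0,10],[0,0,0,-0.7,0,0,10],[0,0,0,-0.8,0,0,10],[0,0,0,-0.9,0,0,10],[0,0,0,-1.0,0,0,10],[0,0,0,-1.0,0,0,10]], newtons=45)

```text
time: 16.92
eef_pos: [0.5574, -0.1407, 0.0545]
tcp_rot: [[-0.996, 0.089, -0.001], [0.089, 0.996, 0.0], [0.002, 0.0, -1.0]]
ft_force: [-5.2, 1.9, 0.8]
width: 0.0216
```

Emit:
jog_arm(moves=[[0,0,0,-0.1,0,0,10],[0,0,0,-0.15,0,0,10],[0,0,0,-0.2,0,0,10],[0,0,0,-0.25,0,0,10],[0,0,0,-0.3,0,0,10],[0,0,0,-0.35,0,0,10],[0,0,0,-0.4,0,0,10],[0,0,0,-0.45,0,0,10],[0,0,0,-0.5,0,0,10],[0,0,0,-0.55,0,0,10],[0,0,0,-0.6,0,0,10],[0,0,0,-0.6,0,0,10]])

```text
time: 17.92
eef_pos: [0.5631, -0.1412, 0.0545]
tcp_rot: [[-0.996, 0.089, -0.002], [0.089, 0.996, 0.001], [0.002, 0.0, -1.0]]
ft_force: [-4.6, 1.7, 1.7]
width: 0.0212
```

Emit:
jog_arm(moves=[[0,0,0,-0.1,0,0,10],[0,0,0,-0.15,0,0,10],[0,0,0,-0.2,0,0,10],[0,0,0,-0.25,0,0,10],[0,0,0,-0.3,0,0,10],[0,0,0,-0.35,0,0,10],[0,0,0,-0.4,0,0,10],[0,0,0,-0.4,0,0,10]])

```text
time: 18.58
eef_pos: [0.5667, -0.1416, 0.0546]
tcp_rot: [[-0.996, 0.089, -0.003], [0.089, 0.996, 0.001], [0.003, 0.001, -1.0]]
ft_force: [-4.8, 0.9, 0.7]
width: 0.0214
```

Emit:
jog_arm(moves=[[0,0,0,-0.1,0,0,10],[0,0,0,-0.15,0,0,10],[0,0,0,-0.2,0,0,10],[0,0,0,-0.2,0,0,10]])

```text
time: 18.92
eef_pos: [0.5684, -0.1418, 0.0546]
tcp_rot: [[-0.996, 0.089, -0.004], [0.089, 0.996, 0.001], [0.004, 0.001, -1.0]]
ft_force: [-4.8, 1.1, 2.0]
width: 0.0217
```

Emit:
jog_arm(moves=[[0,0,0,-0.1,0,0,10],[0,0,0,-0.15,0,0,10],[0,0,0,-0.2,0,0,10],[0,0,0,-0.2,0,0,10]])

```text
time: 19.25
eef_pos: [0.57, -0.1419, 0.0546]
tcp_rot: [[-0.996, 0.089, -0.005], [0.089, 0.996, 0.001], [0.005, 0.001, -1.0]]
ft_force: [-5.3, 1.3, 2.1]
width: 0.0217
```

Emit:
jog_arm(moves=[[0,0,0,-0.1,0,0,10],[0,0,0,-0.15,0,0,10],[0,0,0,-0.15,0,0,10]])

```text
time: 19.5
eef_pos: [0.5713, -0.142, 0.0547]
tcp_rot: [[-0.996, 0.089, -0.005], [0.089, 0.996, 0.002], [0.005, 0.001, -1.0]]
ft_force: [-5.6, 0.4, 0.7]
width: 0.0219
```

Emit:
jog_arm(moves=[[0,0,0,-0.07,0,0,10],[0,0,0,-0.12,0,0,10],[0,0,0,-0.12,0,0,10]])

```text
time: 19.75
eef_pos: [0.5722, -0.1421, 0.0547]
tcp_rot: [[-0.996, 0.089, -0.006], [0.089, 0.996, 0.002], [0.006, 0.001, -1.0]]
ft_force: [-5.8, 1.3, 2.5]
width: 0.0219
```

Emit:
jog_arm(moves=[[0,0,0,-0.07,0,0,10],[0,0,0,-0.12,0,0,10],[0,0,0,-0.12,0,0,10]])

```text
time: 20.0
eef_pos: [0.5731, -0.1422, 0.0547]
tcp_rot: [[-0.996, 0.089, -0.007], [0.089, 0.996, 0.002], [0.007, 0.001, -1.0]]
ft_force: [-5.3, 0.8, 3.2]
width: 0.0217
```

```bash
python3 b.py wb4 .035
python3 - <<'E'
from h import *
s=snapshot("scene");save(s,"sb",(190,280,150,240),6)
E
```

```text
[ 0.5731 -0.1422  0.0547] 20.0 [-5.26  0.83  3.15]
plate 0.88 [241. 248.] [ 0.5829 -0.1479  0.035 ]
post 0.8 [252. 254.] [ 0.5736 -0.1427  0.071 ]
post 0.59 [ 89. 446.] [ 0.4929 -0.0391  0.071 ]
```

View pics/wb4.png

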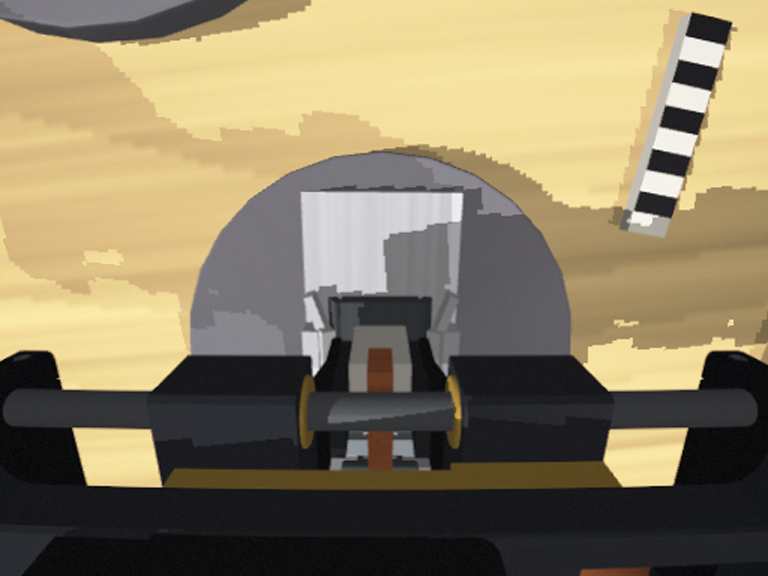

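The plate is in the jaws, tail edge at row 297, columns 331–431. I'll compute its depth from that.

Run:
```python
from h import *
import pickle
yaw=np.radians(-5.1);x=np.array([np.cos(yaw),np.sin(yaw),0])
s,st=pickle.load(open("pics/wb4.pkl","rb"));E=ext(s,st)
g=lambda c,r,z:onz(s,[r/1.5,c/1.5],z,E)
f=(g(301,192,.035)+g(463,192,.035))/2;t=(g(331,297,.045)+g(431,297,.045))/2
print("front",f,"plate x rel seat by tail",(t-f)@x-.078+.032, "tcp-based",(st["eef_pos"]-np.array([.5834,-.143,0]))@x+.010,"jaw front z49",((g(311,324,.049)+g(451,323,.049))/2-f)@x-.078)
```

```text
front [ 0.50594329 -0.13609191  0.035     ] plate x rel seat by tail -0.0027471358105504856 tcp-based -0.0002994025386323703 jaw front z49 -0.024203978430843966
```

Emit:
jog_arm(moves=[[0,0,0,-0.07,0,0,10],[0,0,0,-0.12,0,0,10],[0,0,0,-0.12,0,0,10]])

```text
time: 20.65
eef_pos: [0.574, -0.1423, 0.0547]
tcp_rot: [[-0.996, 0.089, -0.007], [0.089, 0.996, 0.002], [0.007, 0.002, -1.0]]
ft_force: [-6.3, 1.0, 2.5]
width: 0.022
```

Emit:
jog_arm(moves=[[0,0,0,-0.07,0,0,10],[0,0,0,-0.12,0,0,10],[0,0,0,-0.12,0,0,10]])

```text
time: 20.9
eef_pos: [0.5749, -0.1424, 0.0547]
tcp_rot: [[-0.996, 0.089, -0.008], [0.089, 0.996, 0.002], [0.008, 0.002, -1.0]]
ft_force: [-6.0, 1.6, 1.2]
width: 0.0216
```

Emit:
jog_arm(moves=[[0,-0.003,0,-0.07,0,0,10],[0,-0.006,0,-0.12,0,0,10],[0,-0.006,0,-0.12,0,0,10]])

```text
time: 21.15
eef_pos: [0.5756, -0.1425, 0.0546]
tcp_rot: [[-0.996, 0.09, -0.003], [0.09, 0.996, 0.002], [0.003, 0.002, -1.0]]
ft_force: [-4.9, 0.3, 0.2]
width: 0.0216
```

Emit:
jog_arm(moves=[[0,0,0,-0.07,0,0,10],[0,0,0,-0.12,0,0,10],[0,0,0,-0.12,0,0,10]])

```text
time: 21.4
eef_pos: [0.5757, -0.1424, 0.0546]
tcp_rot: [[-0.996, 0.09, -0.005], [0.09, 0.996, 0.003], [0.006, 0.002, -1.0]]
ft_force: [-10.7, 2.4, 6.3]
width: 0.0215
```

The force rose to 11 N with no advance, so the plate is at the end wall. I'll back off gently to test that the tooth holds it.

Emit:
jog_arm(moves=[[0,-0.003,0,0.05,0,0,10],[0,-0.005,0,0.15,0,0,10],[0,-0.005,0,0.25,0,0,10],[0,-0.005,0,0.3,0,0,10],[0,-0.005,0,0.3,0,0,10]])

```text
time: 21.82
eef_pos: [0.5725, -0.1421, 0.0546]
tcp_rot: [[-0.996, 0.09, -0.001], [0.09, 0.996, 0.003], [0.001, 0.003, -1.0]]
ft_force: [-3.5, 0.7, -1.5]
width: 0.0218
```

Emit:
jog_arm(moves=[[0,0,0,0.05,0,0,10],[0,0,0,0.1,0,0,10],[0,0,0,0.15,0,0,10],[0,0,0,0.15,0,0,10]])

```text
time: 22.15
eef_pos: [0.5712, -0.142, 0.0546]
tcp_rot: [[-0.996, 0.09, -0.0], [0.09, 0.996, 0.003], [0.0, 0.002, -1.0]]
ft_force: [-1.0, -0.3, -3.0]
width: 0.0219
```

Emit:
jog_arm(moves=[[0,0,0,0.05,0,0,10],[0,0,0,0.08,0,0,10],[0,0,0,0.08,0,0,10]])

```text
time: 22.4
eef_pos: [0.571, -0.1419, 0.0546]
tcp_rot: [[-0.996, 0.09, 0.001], [0.09, 0.996, 0.002], [-0.001, 0.002, -1.0]]
ft_force: [2.9, -1.7, -6.6]
width: 0.0218
```

It moved almost no further and the force reversed to +2.9 N, so the tooth holds it. Now I'll release and lift.

Emit:
jog_arm(moves=[[0,0,0,-0.04,0,0.02,10],[0,0,0,-0.04,0,0.02,15],[0,0,0,-0.04,0,0.02,25],[0,0,0,-0.04,0,0.02,40],[0,0,0,-0.04,0,0,60],[0,0,0,-0.04,0,0,60],[0,0,0,0,0,0,60],[0,0,0,0,0,0,60],[0,0,0,0,0,-2,60],[0,0,0,0,0,-5,60],[0,0,0,0,0,-8,60],[0,0,0,0,0,-11,60]])

```text
time: 23.4
eef_pos: [0.5706, -0.1423, 0.1659]
tcp_rot: [[-0.996, 0.09, 0.001], [0.09, 0.996, 0.002], [-0.001, 0.002, -1.0]]
ft_force: [0.3, -0.0, 0.9]
width: 0.052
```

Emit:
jog_arm(moves=[[0,0,0,-3,3,-1,60],[0,0,0,-5,6,-1,60],[0,0,0,-6,9,-1,60],[0,0,0,-6,10,-1,60],[0,0,0,-6,10,-1,60],[0,0,0,-6,10,-1,60]])

```text
time: 23.9
eef_pos: [0.6391, -0.0481, 0.1759]
tcp_rot: [[-0.996, 0.089, 0.0], [0.089, 0.996, 0.001], [-0.0, 0.001, -1.0]]
ft_force: [-0.6, -1.2, -0.0]
width: 0.0521
```

```bash
python3 b.py wb5 .035
python3 - <<'E'
from h import *
import pickle
s,st=pickle.load(open("pics/wb5.pkl","rb"));save(s,"wb5c",(60,310,40,310),2.4)
E
```

```text
[ 0.6391 -0.0481  0.1759] 23.9 [-0.55 -1.22 -0.  ]
plate 0.6 [141. 155.] [ 0.5822 -0.1483  0.035 ]
plate 0.36 [116. 409.] [0.5806 0.1206 0.035 ]
post 0.61 [132. 145.] [ 0.5713 -0.1445  0.071 ]
seat_a 0.89 [142. 158.] [ 0.5836 -0.1454  0.035 ]
seat_a 0.69 [111. 420.] [0.5759 0.1325 0.035 ]
pad_a 0.9 [170. 412.] [0.6344 0.1173 0.053 ]
dock_a 0.82 [114. 410.] [0.5798 0.1412 0.    ]
dock_a 0.6 [139. 168.] [ 0.5843 -0.1452  0.    ]
dock_a 0.52 [ 39. 296.] [0.4898 0.0115 0.    ]
```

View pics/wb5c.png

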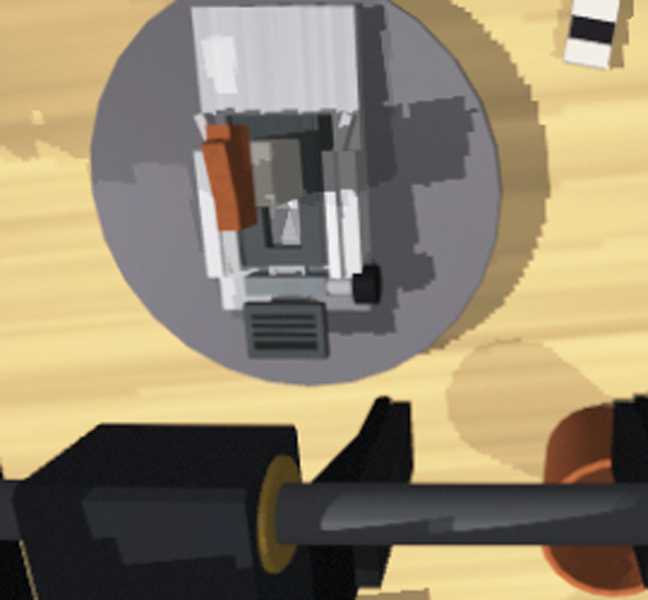

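The plate is seated near the stop block, with the tooth up in its slot (crop (285,225)), and the gripper is clear. Handing in.

```bash
python3 -c "
from cell import arm;print(arm.close_job())"
```

```text
the job is handed in; nothing more can be done
None
```

I pressed the plywood clamp's catch and the plate sprang loose by about 24 mm. I drew it out, slid it slowly into the smallest turntable's clamp and released it. The job was handed in at about 24 s; it reports no verdict.

**Insertion:** resistance stayed at about 5–6 N. I stopped when the plate touched the end wall, where the reading was about 11 N in all, ejector push included (limit 18 N).

**Latch check:** pulled back, the plate moved about 4.5 mm. The force then reversed to +2.9 N with almost no further movement, so the tooth is holding it.

**Final picture:** the plate sits straight in the jaws with the tooth up in its slot. The gripper is clear, reads about 1 N and touches nothing. The mount stayed upright throughout.

**Disagreements and gaps:**
- The plate's depth near the end, about 2.5 mm short of the wall, came out 2.4 mm apart by two methods: −2.7 mm from the picture and −0.3 mm from the arm position. I relied on the felt stop instead.
- In that same picture the jaw fronts came out about 4 mm off their listed place.
- I did not read catch_b directly, and I did not measure the bystanders again at the end. In the later wrist views the scale bar and beaker looked undisturbed, and the arm never worked near the box.

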